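# Move the bench extraction from the slot hood to the bell hood

## Robot

A 7-joint arm with a two-finger parallel gripper is mounted at the origin on the work surface. World frame = base frame: x ahead of the robot, y to its left, z up, the work surface at z = 0. Lengths are in m, angles in rad, forces in N, time in s.
With the tool pointing down it reaches from about 0.425 to 0.875 m from the base axis. Payload 9.9 kg.
Tool frame: the origin (TCP) lies on the centre line of the jaws, within the pads' length; the fingertips stand 25 mm ahead of it and the grasp point (between the pads) lies 6 mm ahead of it; z points along the fingers, y is the line along which they close (so a half turn about z gives the same grasp; the last joint's range is limited). The gripper opens to 85 mm and grips with 20 to 120 N. Pads are 22 mm wide; open, the fingers measure 114 mm over their backs; the gripper's body (76 mm by 85 mm) begins 54 mm behind the grasp point. The pads swing forward as they close: fully open they stand 13 mm farther back than shut.
Start: joints at [1.114, 0.576, 0.025, 1.437, -0.015, 1.129, -0.057], TCP at [0.246, -0.629, 0.227] pointing down, gripper open.
Joint ranges: [-2.76, 2.76], [-0.34, 2.15], [-1.52, 1.57], [0.19, 2.46], [-1.09, 4.23], [0.17, 1.99], [-2.82, 2.82]. Speed limits (rad/s): [2.22, 2.22, 3.01, 3.01, 3.14, 3.14, 3.14].

## Interface

Orientations are given as a rotation vector (axis times angle).
In Python, from rig import bot gives the robot as it stands. Calls block until the motion is done:
- bot.movep(position, orientation): joint-space move of the TCP to a pose.
- bot.move_straight(position, orientation=None, max_speed=0.15, force_limit=None): straight line of the TCP; orientation=None keeps the orientation; max_speed is the mean speed in m/s. With force_limit (N) it stops when the force on the tool has changed by that much, and returns True; else False.
- bot.move_j(angles): joint-space move.
- bot.set_gripper(opening, grip_force=None): finger opening in m; grip_force is the grip in N (None keeps the last); returns when the fingers have stopped.
- bot.wait(seconds).
- bot.solve_ik(position, orientation): joint angles nearest the present ones, or None.
- bot.read_state(): the state.
- bot.capture(name): name is "side" or "top"; returns a dict with "img" (384x512x3 uint8, red, green, blue), "range_z" (384x512 float32, m along the optical axis (not along the pixel's ray), 0 where there is no reading), "intrinsics" (3x3 intrinsics, pixels), "R" (3x3) and "t" (3): a world point X has camera coordinates R X + t. Camera axes: x right, y down, z forward; pixel columns grow to the right and rows downward; lengths in m; the calibration is good to about 2 mm. A picture is of the moment at which its call begins.
A pose or a line that the arm cannot do raises bot.IKError and nothing moves.
- bot.close_job(): hands the job in; it is judged then, once.
The state is a dict: "time": time; "qpos": joint angles; "qvel": joint speeds; "tau": joint torques, N m; "position": TCP position; "tcp_rot": TCP orientation; "force": force on the tool from outside, world axes, zero at the start; "moment": the same for the moment, N m; "gripper_width": finger opening in m; "gripper_force": force on a finger pad.
Only numpy, scipy, OpenCV 4.12 (cv2) and the standard library are available. Lean on these libraries where they do the work, as an engineer would, in place of code of your own. Each camera call takes 0.05 s, during which the arm holds its last target. There are 200 camera calls.

## Task

Move the extraction over from the slot hood to the round bell hood. First pull the bell hood's stiff slide gate half open, so that its long scribed line sits at the lip of the gate frame; only after that push the slot hood's gate fully shut, so that the fan is never left without air. Leave the tins, the mallet and the stirring paddle where they are.

Things in the scene. Friction and masses are not known exactly. Their poses are not given: they have to be found in the camera images.
- bell_hood: Fixed pick-up with the ROUND bell hood: an 80 mm pipe rises from a 130 mm square flange, through a grey cast slide-gate frame, then an elbow to a round mouth 124 mm across that faces its -x, 115 mm before the pipe axis; top 239 mm high. Origin on the bench on the pipe axis, z up. The blade pulls out along its -y. Position and yaw (-0.35 to 0.1 rad) vary; the two pick-ups may change places.
- bell_gate (a joint): Opening of the bell hood's gate in m: 0 shut on its stop, 0.040 half open, 0.080 fully open. Starts 0 to 12 mm open. Steel blade 88 x 4 mm with one long scribed line across its full width, just at the frame's lip at half open (short tick pairs mark the quarters). Dry sliding friction about 11 N plus 25 N per m/s; no spring: it stays where it is left.
- bell_handle (a point): Middle of the pull bar of the bell hood's gate: level black bar, 14 mm thick, 76 mm long, along the hood body's x, on two 10 mm posts 60 mm apart at the blade's outer end. 148 mm above the bench, 58 mm above the blade, at (0, -150 mm - opening) in the hood body's frame; free space above it. Moves with the blade.
- slot_hood: Fixed pick-up with the flat rectangular SLOT hood: mouth 150 wide x 52 mm high, faces its -x, 131 mm before the pipe axis; elbow top 217 mm high. Otherwise built and sized as the bell hood's: origin on the bench on the pipe axis, z up, same gate and frame, blade pulls out along its -y.
- slot_gate (a joint): Opening of the slot hood's gate in m: 0 shut on its stop, 0.080 fully open. Starts 40 to 60 mm open. Same blade, friction and behaviour as the bell hood's gate.
- slot_handle (a point): Middle of the pull handle bar of the slot hood's gate, the same bar, at (0, -150 mm - opening) in the slot hood body's frame, 148 mm above the bench.
- small_tin: Bystander: closed paint tin 100 mm across, 122 mm high; origin at the centre of its base.
- gallon_tin: Bystander: large closed paint tin 166 mm across, 190 mm high, with a wire bail; origin at the centre of its base.
- mallet: Bystander: mallet lying down, black rubber head 62 mm thick and 95 mm long at +x, wooden handle to -x, 290 mm overall; origin on the bench under its middle.
- paddle: Bystander: flat wooden stirring paddle 300 x 28 x 6 mm, long side along its x; origin under its middle.
- bell_lip (a point): Middle of the bell hood gate frame's lip, where the blade comes out: top edge of the frame, 101 mm above the bench, at (0, -95 mm) in the hood body's frame. The frame is 112 mm wide (x) and runs from here back to y = +60 mm.

How it is judged:
By the outcome, as a careful person would: the job done as asked, in the order asked, and still so for the second after the job is handed in, with the robot touching nothing.
It also fails if it takes over 53 s, if anything falls off the work surface, if the arm or the gripper's body presses on something with over 40 N, if the wrist force passes 120 N, or if a joint passes its speed limit or range.

## Working session

There is one attempt and no reset: what is moved stays moved. The work goes in short steps, each a Python script; the robot and the scene stay as the last script left them, time stands still between calls to the robot, and variables do not carry over. Pictures are saved under pics/ and viewed, at most 10 in all, crops included, and the job is handed in when it is done.

```bash
ls; mkdir -p pics; python3 - <<'E'
from rig import bot
import cv2,numpy as np
for n in("top","side"):
    c=bot.capture(n); np.savez(f"pics/{n}0.npz",**c)
    cv2.imwrite(f"pics/{n}0.png",cv2.resize(c["img"][:,:,::-1],(800,600),interpolation=cv2.INTER_CUBIC))
    print(n,c["intrinsics"].round(1).tolist(),c["R"].round(3).tolist(),c["t"].round(3).tolist(),(-c["R"].T@c["t"]).round(3))
s=bot.read_state();print(s["time"],s["tcp_rot"],s["gripper_width"])
E
```

```text
pics
top [[347.6, 0.0, 253.9], [0.0, 347.6, 196.4], [0.0, 0.0, 1.0]] [[-0.009, -1.0, 0.021], [-0.991, 0.007, -0.132], [0.132, -0.022, -0.991]] [0.101, 0.532, 1.146] [0.376 0.123 1.204]
side [[347.5, 0.0, 256.2], [0.0, 347.5, 193.4], [0.0, 0.0, 1.0]] [[0.375, 0.927, 0.001], [0.88, -0.355, -0.316], [-0.293, 0.12, -0.949]] [-0.323, -0.39, 1.516] [ 0.908 -0.02   1.315]
0.1 [-3.08572064e+00 -5.81984038e-01  4.79368078e-04] 0.08510672550786684
```

View pics/top0.png

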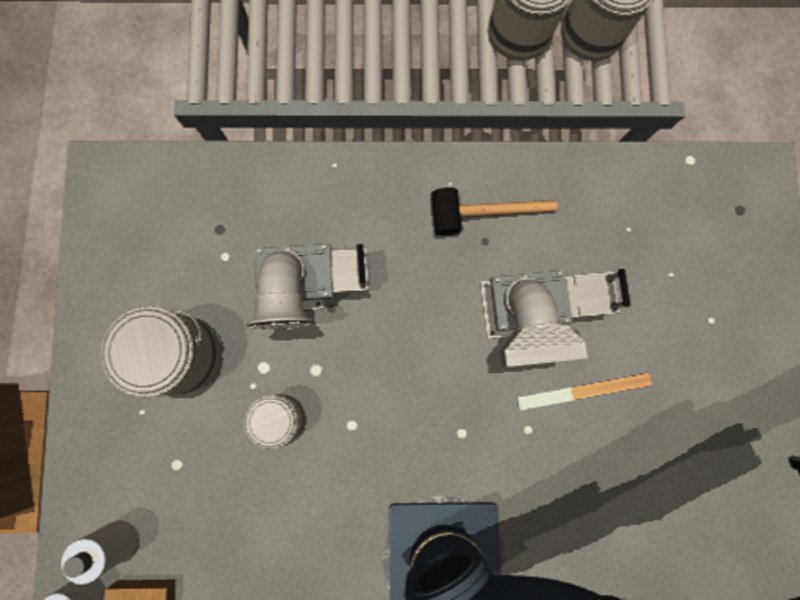

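View pics/side0.png

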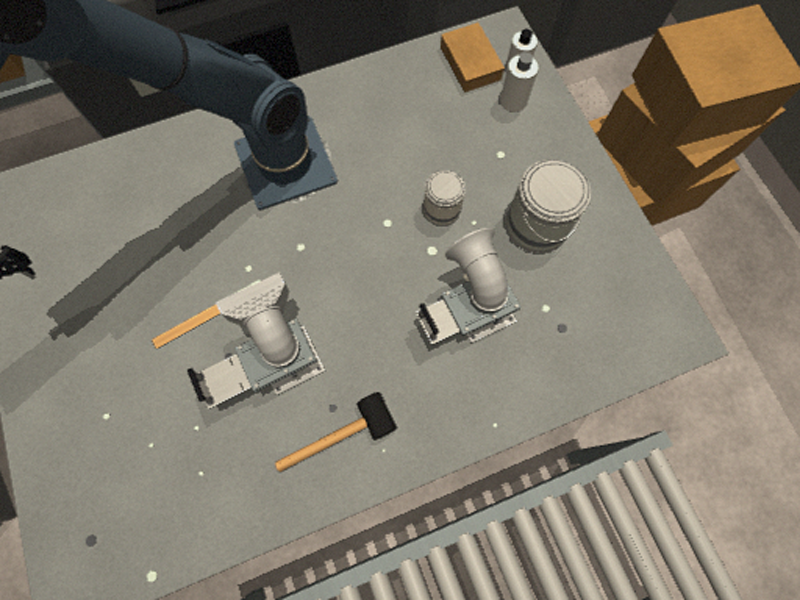

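The top view (800 px scale) shows the bell hood at (283,270) with its black bar at (362,267), and the slot hood at (530,300) with its bar at (624,288). In the side view the bell bar is at (428,320) and the slot bar at (196,385). Next I measure the bars and lips in both views.

```bash
cat > h.py <<'E'
import numpy as np, cv2
def ray(c,uv,z):
    uv=np.atleast_2d(uv).astype(float)
    d=np.c_[uv,np.ones(len(uv))]@np.linalg.inv(c["intrinsics"]).T@c["R"]
    o=-c["R"].T@c["t"]; return o+d*((z-o[2])/d[:,2])[:,None]
def cloud(c):
    v,u=np.mgrid[:384,:512]; r=c["range_z"]
    p=np.stack([u,v,np.ones_like(u)],-1)@np.linalg.inv(c["intrinsics"]).T*r[...,None]
    return (p-c["t"])@c["R"]
def bar(c,uv,rad=28):
    """black bar near uv: (centre,dir angle,length) with rays cast on the plane of its top"""
    hsv=c["img"].max(2); m=(hsv<45).astype(np.uint8)
    P=cloud(c); m&=((P[...,2]>.12)&(P[...,2]<.18)).astype(np.uint8)
    k=np.zeros_like(m); cv2.circle(k,(int(uv[0]),int(uv[1])),rad,1,-1); m&=k
    n,l,st,_=cv2.connectedComponentsWithStats(m,connectivity=8); i=1+st[1:,4].argmax()
    v,u=np.nonzero(l==i); X=ray(c,np.c_[u,v],.150)[:,:2]
    (cx,cy),(a,b),ang=cv2.minAreaRect((X*1000).astype(np.float32))
    w=np.linalg.eigh(np.cov(X.T))[1][:,1]; w*=np.sign(w[0])
    return np.array([cx,cy])/1000,np.arctan2(w[1],w[0]),sorted([a,b]),len(u),np.median(P[l==i][:,2])
E
python3 - <<'E'
from h import *
for n,pts in(("top",dict(bell=(362,267),slot=(624,288))),("side",dict(bell=(428,320),slot=(196,385)))):
    c=dict(np.load(f"pics/{n}0.npz")); P=cloud(c)
    for k,uv in pts.items():
        b=bar(c,np.array(uv)*.64); print(n,k,b[0].round(4),"yaw",round(b[1],3),np.round(b[2],1),b[3],round(float(b[4]),4))
        y=b[1]; R=np.array([[np.cos(y),np.sin(y)],[-np.sin(y),np.cos(y)]])
        # points in the bar's frame: profile of height/colour along +y (to the hood)
        L=(P[...,:2]-b[0])@R.T; s=(abs(L[...,0])<.035)&(P[...,2]>.07)&(P[...,2]<.13)
        for a in np.arange(.01,.2,.006):
            q=s&(L[...,1]>=a)&(L[...,1]<a+.006)
            if q.sum()>3: print("  %.3f n%d z%.4f"%(a+.003,q.sum(),np.median(P[q][:,2])),np.median(c["img"][q],0).astype(int), end=";")
        print()
    v=[cv2.resize(c["img"][int(p[1]*.64)-35:int(p[1]*.64)+35,int(p[0]*.64)-50:int(p[0]*.64)+25] if n=="top" else c["img"][int(p[1]*.64)-35:int(p[1]*.64)+35,int(p[0]*.64)-15:int(p[0]*.64)+60],(400,300),interpolation=cv2.INTER_CUBIC) for p in pts.values()]
    globals()[n]=np.hstack(v)
cv2.imwrite("pics/crop0.png",np.vstack([top,side])[:,:,::-1])
E
```

```text
top bell [0.6045 0.1698] yaw 0.058 [ 9.4 72.9] 72 0.1549
  0.013 n29 z0.0913 [203 193 177];  0.019 n39 z0.0906 [205 195 179];  0.025 n40 z0.0908 [204 195 178];  0.031 n39 z0.0911 [205 195 179];  0.037 n38 z0.0909 [204 195 179];  0.043 n39 z0.0898 [206 196 180];  0.049 n38 z0.0911 [204 194 178];  0.055 n40 z0.0908 [206 195 180];  0.061 n41 z0.0905 [193 184 168];  0.067 n44 z0.0995 [131 132 124];  0.073 n41 z0.1015 [142 144 136];  0.079 n40 z0.1027 [142 144 136];  0.085 n38 z0.1021 [142 143 135];  0.091 n39 z0.1020 [142 144 136];  0.097 n38 z0.1019 [134 136 129];  0.103 n40 z0.1019 [121 123 116];  0.109 n40 z0.1016 [120 122 115];  0.115 n43 z0.1028 [117 119 112];  0.121 n36 z0.1049 [110 110 102];  0.127 n16 z0.1030 [54 55 51];
top slot [ 0.5542 -0.3501] yaw 0.089 [14.1 73.2] 93 0.1541
  0.013 n39 z0.0909 [192 183 167];  0.019 n39 z0.0902 [192 183 167];  0.025 n44 z0.0902 [192 183 167];  0.031 n33 z0.0895 [193 184 168];  0.037 n39 z0.0902 [194 184 168];  0.043 n37 z0.0896 [194 185 169];  0.049 n40 z0.0900 [195 185 169];  0.055 n38 z0.0898 [195 185 170];  0.061 n38 z0.0900 [195 185 170];
[... 1512 characters left out ...]
z0.0900 [200 190 171];  0.049 n32 z0.0905 [201 191 172];  0.055 n36 z0.0904 [201 192 173];  0.061 n32 z0.0912 [201 193 174];  0.067 n30 z0.0901 [202 194 175];  0.073 n32 z0.0901 [199 190 171];  0.079 n35 z0.0903 [202 193 174];  0.085 n32 z0.0910 [204 195 176];  0.091 n31 z0.0909 [191 184 165];  0.097 n26 z0.1009 [142 147 137];  0.103 n31 z0.1000 [144 147 138];  0.109 n34 z0.1011 [145 147 138];  0.115 n33 z0.1019 [143 147 137];  0.121 n31 z0.1011 [143 147 137];  0.127 n34 z0.1019 [142 145 135];  0.133 n32 z0.1018 [127 129 121];  0.139 n31 z0.1012 [125 128 120];  0.145 n18 z0.1029 [127 128 119];  0.151 n11 z0.1014 [126 129 121];  0.157 n9 z0.1050 [127 130 121];  0.163 n6 z0.1263 [116 113 104];
```

View pics/crop0.png

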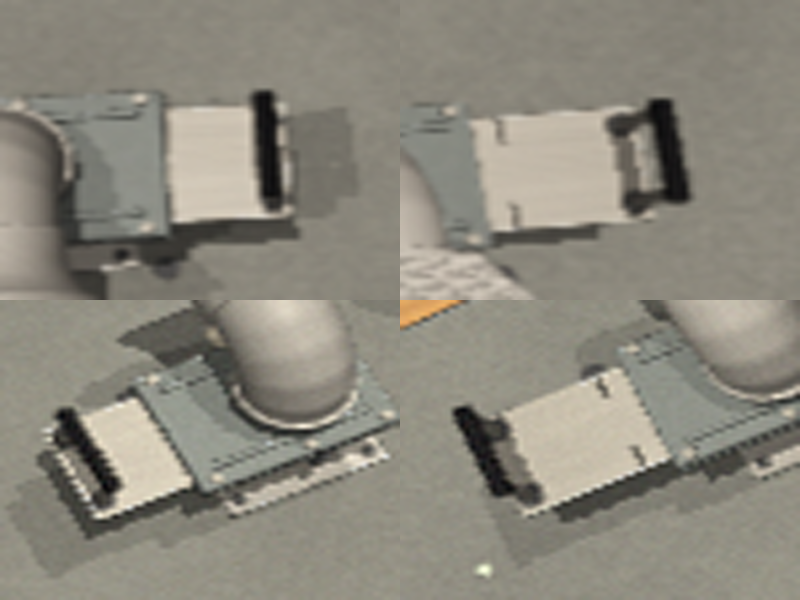

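Both views agree to about 2 mm. The bell bar is at (0.606, 0.170) with yaw about 0.055 and roughly 10 mm open. The slot bar is at (0.555, -0.351) with yaw about 0.09 and roughly 40 mm open, with its quarter ticks just outside the lip. I refine the lip from the colour step, then grasp and pull the bell gate.

```bash
cat >> h.py <<'E'
def lip(c,b,yaw,lo=.03,hi=.13):
    """distance bar centre -> lip along +y of the hood, from the blade/frame colour step, at z=.100"""
    v,u=np.mgrid[:384,:512]; X=ray(c,np.c_[u.ravel(),v.ravel()],.100)[:,:2]-b
    R=np.array([[np.cos(yaw),np.sin(yaw)],[-np.sin(yaw),np.cos(yaw)]]); L=X@R.T
    s=(abs(L[:,0])<.032)&(L[:,1]>lo)&(L[:,1]<hi); y=L[s,1]; I=c["img"].reshape(-1,3)[s].astype(float); g=I[:,0]-I[:,2]
    e=np.linspace(lo+.006,hi-.006,400); hi_,lo_=np.percentile(g,90),np.percentile(g,10)
    f=np.array([np.mean(g[abs(y-t)<.002]) for t in e]); return e[np.argmax(f<(hi_+lo_)/2)]
def tool(yaw,flip=False):
    from scipy.spatial.transform import Rotation as Ro
    yv=np.array([-np.sin(yaw),np.cos(yaw),0])*(-1 if flip else 1); z=np.array([0,0,-1.]); 
    return Ro.from_matrix(np.c_[np.cross(yv,z),yv,z]).as_rotvec()
E
python3 - <<'E'
from h import *
from rig import bot
for n,pts in(("top",dict(bell=(362,267),slot=(624,288))),("side",dict(bell=(428,320),slot=(196,385)))):
    c=dict(np.load(f"pics/{n}0.npz"))
    for k,uv in pts.items(): 
        yaw,b={"bell":(.055,(.6058,.1698)),"slot":(.0915,(.555,-.3508))}[k]; print(n,k,lip(c,np.array(b),yaw))
q=np.array(bot.read_state()["qpos"]);p=bot.read_state()["position"]
for f in(0,1):
    for P,y in(((.6058,.1698,.42),.055),((.6058,.1698,.154),.055),((.617,.13,.154),.055),((.555,-.351,.42),.0915),((.555,-.351,.154),.0915)):
        s=bot.solve_ik(P,tool(y,f)); print(f,P,None if s is None else np.round(s,2))
E
```

```text
top bell 0.06334837092731829
top slot 0.09466666666666666
side bell 0.0620250626566416
side slot 0.09356390977443609
0 (0.6058, 0.1698, 0.42) [ 0.1   0.49 -0.82  1.19  0.36  1.6   0.98]
0 (0.6058, 0.1698, 0.154) [ 0.13  0.68 -0.81  1.64  0.55  1.06  0.78]
0 (0.617, 0.13, 0.154) [ 0.18  0.67 -0.79  1.64  0.53  1.06  0.86]
0 (0.555, -0.351, 0.42) [ 0.86  0.53 -0.72  1.1   0.34  1.62  1.89]
0 (0.555, -0.351, 0.154) [ 0.9   0.69 -0.71  1.57  0.49  1.07  1.73]
1 (0.6058, 0.1698, 0.42) [ 0.    0.46 -0.63  1.19  0.26  1.57 -2.09]
1 (0.6058, 0.1698, 0.154) [-0.22  0.58 -0.21  1.65  0.14  0.92 -2.  ]
1 (0.617, 0.13, 0.154) [-0.17  0.58 -0.19  1.65  0.13  0.92 -1.92]
1 (0.555, -0.351, 0.42) [ 0.45  0.47  0.08  1.12 -0.03  1.55 -0.96]
1 (0.555, -0.351, 0.154) [ 0.45  0.61  0.07  1.58 -0.05  0.95 -0.94]
```

```bash
python3 - <<'E'
from h import *
from rig import bot
def st(m):
    s=bot.read_state();print(m,round(s["time"],2),np.round(s["position"],4),np.round(s["force"],1),round(s["gripper_width"],4))
    return np.array(s["position"])
yaw=.055;b=np.array([.6058,.1698]);o=tool(yaw); d=np.array([np.sin(yaw),-np.cos(yaw)])
p=bot.read_state()["position"]
bot.move_straight([p[0],p[1],.38],max_speed=.2)
bot.movep([*b,.36],o); st("above")
bot.move_straight([*b,.19],max_speed=.2)
print(bot.move_straight([*b,.154],max_speed=.06,force_limit=8)); st("down")
bot.set_gripper(0.0,70); a=st("grip")
t=a.copy(); t[:2]=b+d*.0323; bot.move_straight(t,max_speed=.03); st("pulled")
bot.set_gripper(.05); st("open")
bot.move_straight([t[0],t[1],.36],max_speed=.2)
bot.movep([.50,-.20,.40],o); st("clear")
for n in("top","side"):
    c=bot.capture(n); np.savez(f"pics/{n}1.npz",**c)
    bb=bar(c,np.array((362-0,267) if n=="top" else (428,320))*.64,40); print(n,bb, "lip",lip(c,bb[0],yaw),lip(c,t[:2],yaw))
    x0,y0=(160,135) if n=="top" else (240,170)
    globals()[n]=cv2.resize(c["img"][y0:y0+70,x0:x0+94],(800,596),interpolation=cv2.INTER_CUBIC)[:, :, ::-1]
    cv2.imwrite(f"pics/{n}1.png",globals()[n])
E
```

```text
above 4.08 [0.6062 0.1688 0.3599] [ 0.1 -0.4  0.9] 0.0852
False
down 5.83 [0.6059 0.17   0.1541] [ 0.3 -0.6 -0.7] 0.0856
grip 6.6 [0.6058 0.1698 0.154 ] [0.5 0.3 0.3] 0.0001
pulled 7.83 [0.6075 0.1379 0.154 ] [-0.1  0.3 -0.2] 0.0001
open 8.36 [0.6076 0.1376 0.154 ] [-0.2  0.4 -0.1] 0.0502
clear 10.88 [ 0.5004 -0.1988  0.3999] [ 0.2 -0.4 -0.9] 0.0502
top (array([0.60454932, 0.16976492]), np.float64(0.05860561151843192), [9.446313858032227, 72.93042755126953], 71, np.float64(0.15490878766618385)) lip 0.06356892230576441 0.036
side (array([0.60707239, 0.1687113 ]), np.float64(0.06290036258133203), [9.86921501159668, 72.40283966064453], 51, np.float64(0.1540115680224263)) lip 0.06356892230576441 0.036
```

The gripper closed on nothing and the bar did not move. I go back to the grasp pose and look before trying again.

```bash
python3 - <<'E'
from h import *
from rig import bot
yaw=.055;b=np.array([.6058,.1698]);o=tool(yaw)
bot.set_gripper(.085)
bot.movep([*b,.36],o)
bot.move_straight([*b,.2],max_speed=.25)
s=bot.read_state(); print(s["time"],s["position"],s["tcp_rot"],o,s["gripper_width"])
out=[]
for n in("top","side"):
    c=bot.capture(n); np.savez(f"pics/{n}2.npz",**c)
    x0,y0=(160,110) if n=="top" else (220,140)
    out.append(cv2.resize(c["img"][y0:y0+120,x0:x0+80],(400,600),interpolation=cv2.INTER_CUBIC))
cv2.imwrite("pics/g2.png",np.hstack(out)[:,:,::-1])
E
```

```text
13.6583 [0.60650231 0.169854   0.20139173] [-8.50641179e-02  3.13891448e+00  1.46385283e-03] [ 0.08638291 -3.14040481 -0.        ] 0.08482906396950958
```

View pics/g2.png

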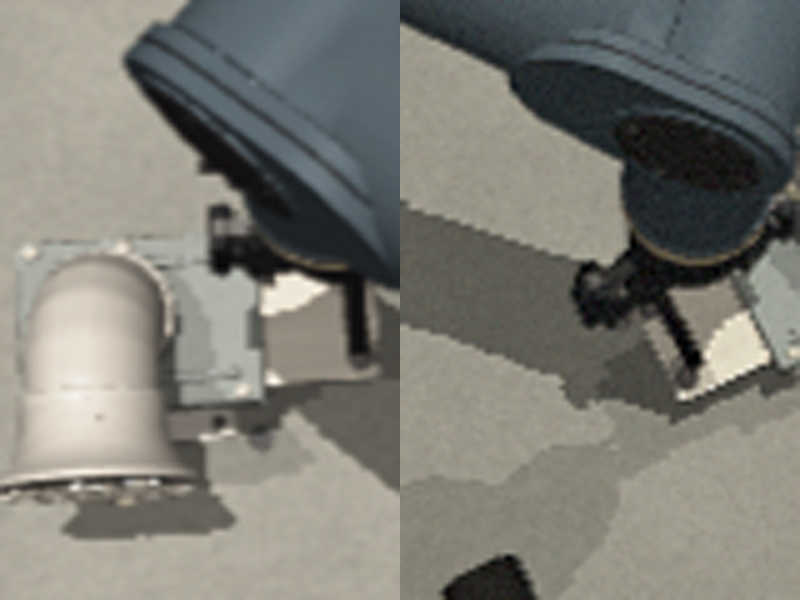

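```bash
python3 - <<'E'
from h import *
T=dict(np.load("pics/top2.npz"));S=dict(np.load("pics/side2.npz"))
pr=lambda c:c["intrinsics"]@np.c_[c["R"],c["t"]]
x=cv2.triangulatePoints(pr(T),pr(S),np.array([[206.],[157]]),np.array([[298.],[183]]));print((x[:3]/x[3]).T)
for P in ([.6065,.1699,.2014],[.6065,.1699,.155],[.6065,.2299,.2]):
    for c in(T,S):
        q=pr(c)@np.r_[P,1];print(P,(q[:2]/q[2]).round(1))
for n,c in(("T",T),("S",S)):
    P=cloud(c); m=(c["img"].max(2)<60)&(P[...,2]>.16)&(P[...,2]<.42)&(abs(P[...,0]-.6)<.12)&(abs(P[...,1]-.17)<.12)
    Q=P[m]
    for z in np.arange(.16,.36,.02):
        k=(Q[:,2]>=z)&(Q[:,2]<z+.02)
        if k.sum()>2: print(n,round(z,2),k.sum(),Q[k].min(0).round(3),Q[k].max(0).round(3))
E
```

```text
[[0.60770945 0.23671735 0.29040505]]
[0.6065, 0.1699, 0.2014] [230.  164.1]
[0.6065, 0.1699, 0.2014] [274.6 199.2]
[0.6065, 0.1699, 0.155] [230.7 167.5]
[0.6065, 0.1699, 0.155] [273.9 203.2]
[0.6065, 0.2299, 0.2] [209.6 164.3]
[0.6065, 0.2299, 0.2] [290.9 193. ]
T 0.26 32 [0.59  0.215 0.267] [0.608 0.237 0.28 ]
T 0.28 24 [0.587 0.203 0.28 ] [0.599 0.24  0.299]
T 0.3 19 [0.591 0.209 0.305] [0.6   0.239 0.32 ]
T 0.32 17 [0.578 0.197 0.321] [0.611 0.237 0.338]
T 0.34 21 [0.568 0.158 0.34 ] [0.58  0.199 0.358]
S 0.22 4 [0.611 0.116 0.229] [0.618 0.215 0.24 ]
S 0.24 5 [0.6   0.119 0.243] [0.619 0.215 0.256]
S 0.26 49 [0.599 0.098 0.263] [0.624 0.242 0.28 ]
S 0.28 58 [0.593 0.1   0.28 ] [0.627 0.246 0.298]
S 0.3 60 [0.599 0.101 0.3  ] [0.625 0.241 0.32 ]
S 0.32 52 [0.601 0.103 0.32 ] [0.624 0.239 0.339]
S 0.34 46 [0.605 0.134 0.34 ] [0.645 0.194 0.36 ]
```

Laterally the gripper is centred over the bar to within a few mm, so the height is suspect. I probe it by descending lower with a small force limit and closing in steps.

```bash
python3 - <<'E'
from h import *
from rig import bot
def st(m):
    s=bot.read_state();print(m,round(s["time"],2),np.round(s["position"],4),np.round(s["force"],1),round(s["gripper_width"],4),np.round(s["gripper_force"],1))
b=np.array([.6058,.1698])
bot.move_straight([*b,.154],max_speed=.12,force_limit=8); st("down")
c=bot.capture("side"); im=[c["img"]]
bot.set_gripper(.03,20); st("w30")
bot.set_gripper(.0,20); st("w0")
c=bot.capture("side"); im.append(c["img"]); np.savez("pics/side3.npz",**c)
c=bot.capture("top"); np.savez("pics/top3.npz",**c)
cv2.imwrite("pics/g3.png",np.hstack([cv2.resize(i[150:240,240:320],(400,450),interpolation=cv2.INTER_CUBIC) for i in im])[:,:,::-1])
E
```

```text
down 14.29 [0.606  0.1701 0.1545] [-0.  -0.2  0.4] 0.0853 0.0
w30 14.92 [0.6058 0.1698 0.154 ] [ 0.7 -0.2  0.7] 0.0299 0.0
w0 15.32 [0.6058 0.1698 0.154 ] [-0.2  0.3  0.3] -0.0001 0.0
```

View pics/g3.png

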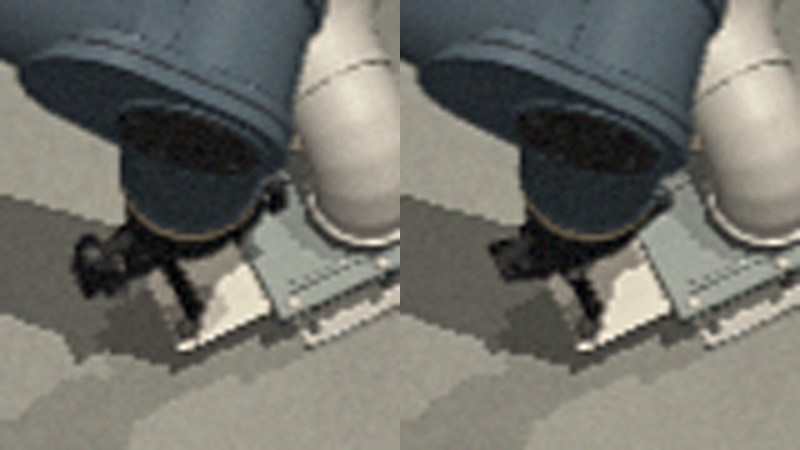

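The fingers close freely above the bar even though the TCP height says otherwise. With the gripper closed, I touch down to find where the fingertips really are.

```bash
python3 - <<'E'
from h import *
from rig import bot
def st(m):
    s=bot.read_state();print(m,round(s["time"],2),np.round(s["position"],4),np.round(s["force"],1),round(s["gripper_width"],4),np.round(s["gripper_force"],1))
b=np.array([.6058,.1698])
print(bot.move_straight([*b,.125],max_speed=.03,force_limit=5)); st("touch")
for n in("top","side"):
    c=bot.capture(n); P=cloud(c); m=(c["img"].max(2)<60)&(P[...,2]>.16)&(P[...,2]<.35)&(abs(P[...,0]-.6)<.1)&(abs(P[...,1]-.17)<.1); Q=P[m]
    for z in np.arange(.16,.32,.015):
        k=(Q[:,2]>=z)&(Q[:,2]<z+.015)
        if k.sum()>2: print(n,round(z,3),k.sum(),Q[k].min(0).round(3),Q[k].max(0).round(3))
E
```

```text
True
touch 15.78 [0.606  0.1699 0.151 ] [-0.  -0.9  6.9] -0.0 3.1
top 0.22 7 [0.591 0.206 0.225] [0.598 0.211 0.234]
top 0.235 25 [0.591 0.213 0.241] [0.614 0.229 0.25 ]
top 0.25 5 [0.593 0.208 0.25 ] [0.61  0.229 0.264]
top 0.28 5 [0.569 0.16  0.29 ] [0.581 0.201 0.295]
top 0.295 18 [0.568 0.157 0.296] [0.575 0.194 0.309]
top 0.31 6 [0.568 0.162 0.311] [0.571 0.186 0.321]
side 0.16 3 [0.614 0.163 0.164] [0.618 0.172 0.175]
side 0.175 4 [0.613 0.159 0.178] [0.619 0.171 0.189]
side 0.205 15 [0.61  0.139 0.207] [0.621 0.158 0.219]
side 0.22 13 [0.613 0.128 0.224] [0.625 0.215 0.235]
side 0.235 38 [0.597 0.11  0.237] [0.624 0.227 0.25 ]
side 0.25 27 [0.602 0.115 0.25 ] [0.621 0.142 0.263]
side 0.265 14 [0.599 0.13  0.266] [0.62  0.141 0.279]
side 0.28 16 [0.599 0.134 0.28 ] [0.643 0.161 0.295]
side 0.295 32 [0.608 0.134 0.297] [0.645 0.192 0.31 ]
side 0.31 27 [0.614 0.135 0.31 ] [0.644 0.186 0.323]
```

The tips touched the bar's top (0.155) at a reported TCP height of 0.151. The fingers are therefore about 29 mm higher than the tool frame says. I correct the grasp height to about 0.125 and regrasp.

```bash
python3 - <<'E'
from h import *
from rig import bot
def st(m):
    s=bot.read_state();print(m,round(s["time"],2),np.round(s["position"],4),np.round(s["force"],1),round(s["gripper_width"],4),np.round(s["gripper_force"],1))
    return np.array(s["position"])
yaw=.055;b=np.array([.6058,.1698]);d=np.array([np.sin(yaw),-np.cos(yaw)])
bot.move_straight([*b,.18],max_speed=.15); bot.set_gripper(.085)
print(bot.move_straight([*b,.125],max_speed=.1,force_limit=8)); st("down")
bot.set_gripper(0.0,70); a=st("grip")
if bot.read_state()["gripper_width"]<.01: raise SystemExit("missed")
t=np.r_[b+d*.0323,.125]; bot.move_straight(t,max_speed=.02); p=st("pulled")
bot.set_gripper(.05); st("open")
bot.move_straight([t[0],t[1],.30],max_speed=.25)
bot.movep([.50,-.20,.36],tool(yaw)); st("clear")
out=[]
for n in("top","side"):
    c=bot.capture(n); np.savez(f"pics/{n}4.npz",**c)
    bb=bar(c,np.array((382,267) if n=="top" else (408,328))*.64,40); print(n,bb, "lip",lip(c,bb[0],yaw,.05,.14))
    x0,y0=(175,140) if n=="top" else (250,178)
    out.append(cv2.resize(c["img"][y0:y0+60,x0:x0+80],(400,300),interpolation=cv2.INTER_CUBIC)[:, :, ::-1])
cv2.imwrite("pics/g4.png",np.hstack(out))
E
```

```text
False
down 17.71 [0.606  0.1701 0.1253] [-0.  -0.2  0.5] 0.0847 0.0
grip 18.38 [0.6059 0.1696 0.1253] [-1.  -2.1  5.2] 0.0117 68.2
pulled 20.14 [0.6076 0.1416 0.1254] [ 0.9 11.  -1.3] 0.0117 68.2
open 20.59 [0.6076 0.1371 0.1249] [ 0.7  0.5 -0.6] 0.0497 0.0
clear 22.79 [ 0.5004 -0.1988  0.3598] [-0.4  0.2  0.5] 0.0495 0.0
top (array([0.60595142, 0.14290324]), np.float64(0.04661652710759388), [9.294075012207031, 75.692626953125], 71, np.float64(0.1553894177276109)) lip 0.09060150375939852
side (array([0.60963593, 0.14129103]), np.float64(0.0583650270970949), [9.492425918579102, 75.43251037597656], 56, np.float64(0.1546985113816282)) lip 0.09079699248120301
```

View pics/g4.png

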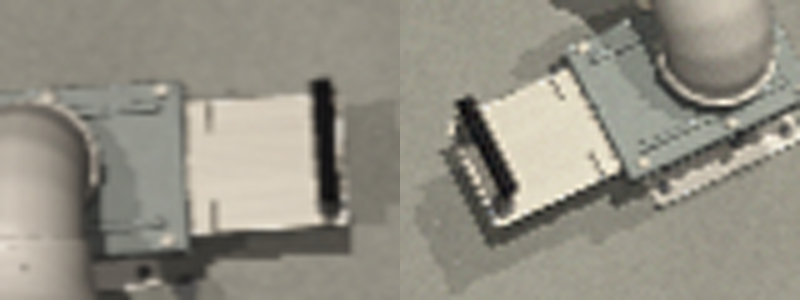

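The bell gate is now about 36 mm open: the bar-to-lip distance is 0.0907 against a needed 0.095, and the quarter ticks sit roughly 16 mm outside the lip (crop x = 210 against 185). The arm lags about 4.5 mm under the 11 N friction. I pull the last 4 mm in closed loop on the TCP reading.

```bash
cat > pull.py <<'E'
from h import *
from rig import bot
def st(m):
    s=bot.read_state();print(m,round(s["time"],2),np.round(s["position"],4),np.round(s["force"],1),round(s["gripper_width"],4),np.round(s["gripper_force"],1))
    return np.array(s["position"])
def pull(start,goal,yaw):
    "grip the bell bar at y=start, slide it to TCP y=goal, let go, clear the view, look"
    x=.6076; o=tool(yaw); sg=np.sign(goal-start)
    bot.movep([x,start,.30],o); bot.set_gripper(.05)
    bot.move_straight([x,start,.125],max_speed=.2,force_limit=8)
    bot.set_gripper(0.,70); st("grip"); c=goal
    for _ in range(10):
        bot.move_straight([x,c,.125],max_speed=.02); bot.wait(.1); e=goal-bot.read_state()["position"][1]
        if e*sg<.0004: break
        c+=e
    st("pulled"); bot.set_gripper(.05)
    bot.move_straight([x,c,.30],max_speed=.25); bot.movep([.50,-.20,.36],o); st("clear")
    out=[]
    for n in("top","side"):
        c=bot.capture(n)
        bb=bar(c,np.array((382,267) if n=="top" else (408,328))*.64,40); print(n,bb, "lip",lip(c,bb[0],yaw,.05,.14))
        x0,y0=(185,145) if n=="top" else (262,178)
        out.append(cv2.resize(c["img"][y0:y0+48,x0:x0+64],(400,300),interpolation=cv2.INTER_CUBIC)[:, :, ::-1])
    return np.hstack(out)
E
python3 - <<'E'
from pull import *
cv2.imwrite("pics/g5.png",pull(.1416,.1377,.055))
E
```

```text
grip 25.93 [0.608  0.1416 0.126 ] [-1.5 -1.9  4.6] 0.012 68.2
pulled 27.12 [0.6082 0.138  0.1261] [ 1.5 10.2 -1.2] 0.0117 68.5
clear 29.75 [ 0.5004 -0.1988  0.3598] [-0.1 -0.3  0.7] 0.0502 0.0
top (array([0.60598419, 0.13881723]), np.float64(0.05840350704178627), [9.618155479431152, 76.08345031738281], 70, np.float64(0.15513934020605616)) lip 0.09392481203007519
side (array([0.60825714, 0.13725702]), np.float64(0.06337259463507434), [7.921135425567627, 72.22586822509766], 48, np.float64(0.1538377889889957)) lip 0.09392481203007519
```

View pics/g5.png

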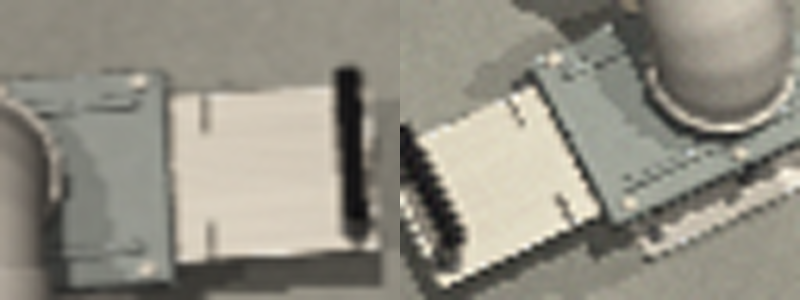

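The lip distance is 0.0939. The tick pairs (20 mm mark) lie about 19 mm from the lip, so the opening is roughly 39–40 mm. I check this numerically from the ticks with rays on the blade plane.

```bash
python3 - <<'E'
from h import *
from rig import bot
b=np.array([.6078,.138]);yaw=.055
R=np.array([[np.cos(yaw),np.sin(yaw)],[-np.sin(yaw),np.cos(yaw)]])
for n in("top","side"):
    c=bot.capture(n)
    v,u=np.mgrid[:384,:512]; L=(ray(c,np.c_[u.ravel(),v.ravel()],.092)[:,:2]-b)@R.T; g=c["img"].reshape(-1,3)[:,0].astype(float)
    for nm,m in(("ticks",(abs(abs(L[:,0])-.036)<.005)),("mid",abs(L[:,0])<.022)):
        e=np.arange(.055,.112,.002); print(n,nm,[(round(1000*t),int(g[m&(abs(L[:,1]-t)<.0018)].mean())) for t in e])
E
```

```text
top ticks [(55, 215), (57, 216), (59, 215), (61, 215), (63, 216), (65, 216), (67, 217), (69, 217), (71, 215), (73, 187), (75, 178), (77, 154), (79, 167), (81, 213), (83, 216), (85, 217), (87, 216), (89, 215), (91, 211), (93, 164), (95, 164), (97, 99), (99, 129), (101, 140), (103, 147), (105, 147), (107, 147), (109, 136), (111, 136)]
top mid [(55, 213), (57, 213), (59, 214), (61, 213), (63, 214), (65, 213), (67, 213), (69, 214), (71, 213), (73, 213), (75, 213), (77, 212), (79, 212), (81, 214), (83, 214), (85, 215), (87, 214), (89, 214), (91, 205), (93, 188), (95, 138), (97, 120), (99, 121), (101, 145), (103, 149), (105, 149), (107, 149), (109, 148), (111, 148)]
side ticks [(55, 226), (57, 226), (59, 225), (61, 225), (63, 226), (65, 225), (67, 225), (69, 227), (71, 219), (73, 197), (75, 150), (77, 143), (79, 195), (81, 230), (83, 229), (85, 228), (87, 228), (89, 229), (91, 220), (93, 184), (95, 110), (97, 76), (99, 101), (101, 147), (103, 157), (105, 157), (107, 158), (109, 157), (111, 155)]
side mid [(55, 222), (57, 223), (59, 223), (61, 222), (63, 223), (65, 223), (67, 223), (69, 223), (71, 223), (73, 223), (75, 224), (77, 224), (79, 223), (81, 223), (83, 224), (85, 225), (87, 226), (89, 227), (91, 218), (93, 196), (95, 125), (97, 85), (99, 122), (101, 153), (103, 164), (105, 162), (107, 159), (109, 158), (111, 158)]
```

```bash
python3 - <<'E'
from h import *
yaw=.055
R=np.array([[np.cos(yaw),np.sin(yaw)],[-np.sin(yaw),np.cos(yaw)]])
for f in("top4","side4","top0","side0"):
    c=dict(np.load(f"pics/{f}.npz")); b=np.array([.6078,.138]) 
    v,u=np.mgrid[:384,:512]; L=(ray(c,np.c_[u.ravel(),v.ravel()],.092)[:,:2]-b)@R.T; g=c["img"].reshape(-1,3)[:,0].astype(float)
    for nm,m in(("ticks",(abs(abs(L[:,0])-.036)<.005)),("mid",abs(L[:,0])<.022)):
        e=np.arange(.067,.112,.002); print(f,nm,[(round(1000*t),int(g[m&(abs(L[:,1]-t)<.0018)].mean())) for t in e])
E
```

```text
top4 ticks [(67, 216), (69, 216), (71, 217), (73, 216), (75, 215), (77, 177), (79, 171), (81, 153), (83, 205), (85, 214), (87, 217), (89, 215), (91, 211), (93, 168), (95, 168), (97, 109), (99, 132), (101, 140), (103, 147), (105, 147), (107, 147), (109, 135), (111, 135)]
top4 mid [(67, 213), (69, 214), (71, 213), (73, 214), (75, 214), (77, 213), (79, 212), (81, 213), (83, 214), (85, 215), (87, 214), (89, 214), (91, 209), (93, 198), (95, 164), (97, 145), (99, 128), (101, 145), (103, 148), (105, 149), (107, 148), (109, 148), (111, 148)]
side4 ticks [(67, 224), (69, 225), (71, 228), (73, 229), (75, 219), (77, 208), (79, 176), (81, 169), (83, 206), (85, 229), (87, 228), (89, 228), (91, 222), (93, 203), (95, 154), (97, 109), (99, 114), (101, 147), (103, 157), (105, 158), (107, 157), (109, 157), (111, 156)]
side4 mid [(67, 223), (69, 223), (71, 223), (73, 223), (75, 224), (77, 223), (79, 223), (81, 223), (83, 223), (85, 224), (87, 225), (89, 225), (91, 224), (93, 205), (95, 165), (97, 120), (99, 126), (101, 151), (103, 163), (105, 160), (107, 159), (109, 159), (111, 159)]
top0 ticks [(67, 2
[... 363 characters left out ...]
85, 206), (87, 205), (89, 206), (91, 201), (93, 189), (95, 155), (97, 137), (99, 121), (101, 138), (103, 141), (105, 142), (107, 141), (109, 141), (111, 141)]
side0 ticks [(67, 215), (69, 215), (71, 217), (73, 217), (75, 217), (77, 218), (79, 217), (81, 217), (83, 217), (85, 217), (87, 219), (89, 219), (91, 213), (93, 194), (95, 145), (97, 101), (99, 108), (101, 139), (103, 149), (105, 151), (107, 152), (109, 149), (111, 147)]
side0 mid [(67, 214), (69, 215), (71, 215), (73, 216), (75, 215), (77, 215), (79, 214), (81, 215), (83, 215), (85, 215), (87, 216), (89, 216), (91, 213), (93, 194), (95, 157), (97, 114), (99, 119), (101, 143), (103, 155), (105, 154), (107, 152), (109, 151), (111, 152)]
```

Compared with the earlier frames, the lip now has an added dark band at 95–97 mm, 20 mm behind the ticks. That is the scribed line, just at the lip, so the bell gate is half open. Next I push the slot gate shut.

```bash
python3 - <<'E'
from pull import *
yaw=.0915;b=np.array([.555,-.3508]);d=np.array([-np.sin(yaw),np.cos(yaw)]);o=tool(yaw)
bot.set_gripper(.06); bot.movep([*b,.30],o)
print(bot.move_straight([*b,.125],max_speed=.2,force_limit=8)); st("down")
bot.set_gripper(0.,70); a=st("grip")
if bot.read_state()["gripper_width"]<.008: raise SystemExit("missed")
print(bot.move_straight([*(b+d*.062),.125],max_speed=.04,force_limit=28)); p=st("pushed"); print("travel",(p-a)[:2]@d)
bot.set_gripper(.05); q=st("open")
bot.move_straight([q[0],q[1],.32],max_speed=.25)
bot.movep([.42,-.48,.36],o); st("clear")
out=[]
for n in("top","side"):
    c=bot.capture(n); np.savez(f"pics/{n}6.npz",**c)
    bb=bar(c,np.array((600,288) if n=="top" else (228,372))*.64,30); print(n,bb,"lip",lip(c,bb[0],yaw,.025,.1))
    bb=bar(c,np.array((382,267) if n=="top" else (408,328))*.64,40); print("bell",bb[0],"lip",lip(c,bb[0],.055,.05,.14))
    out.append(cv2.resize(c["img"],(400,300),interpolation=cv2.INTER_AREA)); 
    x0,y0=(305,160) if n=="top" else (110,190)
    out.append(cv2.resize(c["img"][y0:y0+75,x0:x0+100],(400,300),interpolation=cv2.INTER_CUBIC))
cv2.imwrite("pics/g6.png",np.vstack([np.hstack(out[:2]),np.hstack(out[2:])])[:,:,::-1])
E
```

```text
False
down 31.97 [ 0.5559 -0.3507  0.1266] [-0.8  0.6  0.2] 0.06 0.0
grip 32.47 [ 0.5554 -0.3522  0.126 ] [-0.8 -4.7  5.3] 0.0115 68.2
True
pushed 33.52 [ 0.5518 -0.3141  0.126 ] [ 1.7 -1.8  3.5] 0.0115 69.8
travel 0.03821230327937925
open 33.98 [ 0.5511 -0.3136  0.1252] [ 0.2 -1.3 -0.3] 0.0498 0.0
clear 35.77 [ 0.4207 -0.4787  0.3593] [ 0.9 -0.4  0.4] 0.05 0.0
top (array([ 0.54991254, -0.31102124]), np.float64(0.08757613696744695), [14.287947654724121, 69.71881866455078], 92, np.float64(0.15377301653615494)) lip 0.05484210526315789
bell [0.6059931  0.13878539] lip 0.09392481203007519
side (array([ 0.55230011, -0.31147498]), np.float64(0.10195986770408676), [11.896900177001953, 74.737060546875], 72, np.float64(0.1542712888278146)) lip 0.05421052631578947
bell [0.60912201 0.13730571] lip 0.09372932330827069
```

View pics/g6.png

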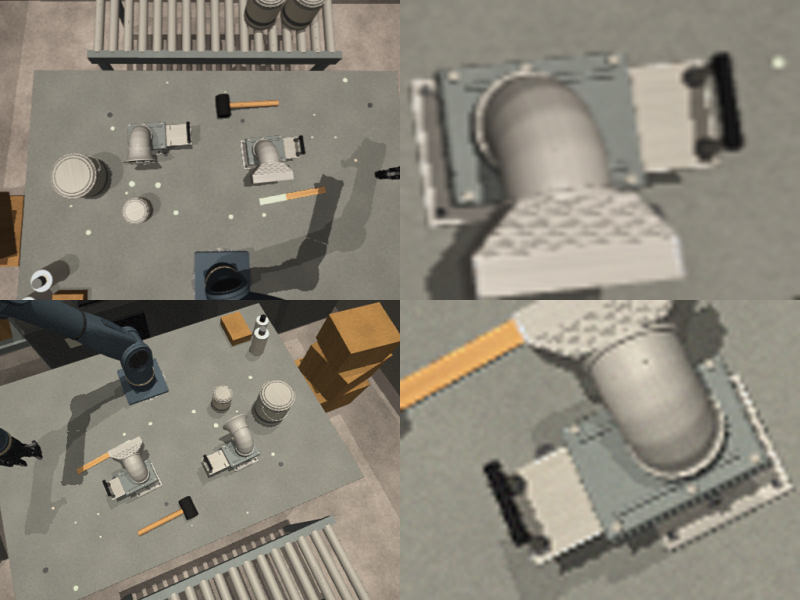

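The slot bar is now 0.0545 from its lip (0.055 means shut), the bell gate is unchanged, and the bystanders have not moved. I press the slot gate once more, slowly, to confirm it is on its stop. Friction is only 11 N, so a rise to 25 N without travel proves it.

```bash
python3 - <<'E'
from pull import *
yaw=.0915;b=np.array([.5515,-.3132]);d=np.array([-np.sin(yaw),np.cos(yaw)]);o=tool(yaw)
bot.movep([*b,.30],o)
bot.move_straight([*b,.125],max_speed=.2,force_limit=8)
bot.set_gripper(0.,70); a=st("grip")
print(bot.move_straight([*(b+d*.02),.125],max_speed=.025,force_limit=25)); p=st("pushed"); print("travel",(p-a)[:2]@d)
bot.set_gripper(.05); q=st("open")
bot.move_straight([q[0],q[1],.32],max_speed=.25)
bot.movep([.42,-.48,.36],o); st("clear")
for n in("top","side"):
    c=bot.capture(n)
    bb=bar(c,np.array((600,288) if n=="top" else (228,372))*.64,30); print(n,bb[0],"lip",lip(c,bb[0],yaw,.025,.1))
E
```

```text
grip 38.21 [ 0.552  -0.3139  0.1261] [-1.1 -2.9  6.7] 0.0122 68.2
True
pushed 38.63 [ 0.552  -0.314   0.1261] [ 0.4 -2.2  4.2] 0.0116 69.5
travel -0.0001840058519184501
open 39.08 [ 0.5513 -0.3137  0.1251] [-0.7  0.1  0.1] 0.0498 0.0
clear 40.88 [ 0.4208 -0.4787  0.3594] [1. 0. 0.] 0.0503 0.0
top [ 0.54987433 -0.3112052 ] lip 0.055
side [ 0.55230011 -0.31147498] lip 0.05421052631578947
```

25 N produced no travel, so the slot gate is on its stop. I hand the job in.

```bash
python3 -c "
from rig import bot
print(bot.close_job())"
```

```text
the job is handed in; nothing more can be done
None
```

The bell gate was pulled half open first, with its scribed line at the lip to within about 1 mm by my measurement; the slot gate was then pushed shut on its stop, the bystanders look unmoved in the last pictures, and the job was handed in at about 41 s.

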